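Turn the saucepan handle in and pop the spice drawer

ROBOT

A 6-joint arm with a two-finger parallel gripper is mounted at the origin on the work surface. World frame = base frame: x ahead of the robot, y to its left, z up, the work surface at z = 0. Lengths are in m, angles in rad, forces in N, time in s.
With the tool pointing down it reaches from about 0.425 to 0.95 m from the base axis. Payload 3.5 kg.
Tool frame: the origin (TCP) lies between the finger pads; the fingertips stand 14 mm ahead of it and the grasp point (between the pads) lies 5 mm behind it; z points along the fingers, y is the direction in which the jaws open and shut (so a half turn about z gives the same grasp; the last joint's range is limited). The gripper opens to 85 mm and grips with 20 to 120 N. Pads are 22 mm wide; open, the fingers measure 114 mm over their backs; the gripper's body (76 mm by 85 mm) begins 54 mm behind the grasp point. The pads swing forward as they close: fully open they stand 13 mm farther back than shut.
Start: joints at [1.196, 0.286, 1.577, -0, 1.279, -0.15], TCP at [0.15, 0.658, 0.245] pointing down, gripper open.
Joint ranges: [-2.77, 2.77], [-0.9, 2.22], [0.21, 2.48], [-1.53, 4.67], [0.24, 2.81], [-2.84, 2.84]. Speed limits (rad/s): [2.79, 2.79, 3.14, 3.14, 3.14, 3.14].

INTERFACE

Orientations are given as a unit quaternion [x, y, z, w].
In Python, from plant import ctrl gives the robot as it stands. The module is installed in compiled form; this text tells all that it offers.
- The arm moves only by the tool servo_tool, never from a script. Its argument "increments" is text: rows parted by semicolons, each of 7 numbers parted by spaces: the turn, a rotation vector about the tool's x, y, z in rad, then the shift along the tool's x, y, z in cm, then the finger opening in cm, from 0 to 8.54. In form: ax ay az dx dy dz claw; .... A call has 1 to 10 rows; each row is the pose to reach, as a shift and turn from the pose commanded when the call began, along the tool's axes at that moment; what a row does not reach only later rows make up. A row lasts 1/12 s, in which the tool goes at most 41.7 mm and 7.16 degrees, less where a joint would pass 70% of its speed; a pose out of reach is approached as far as the arm can. A call with a gripper value outside its range is refused whole. The fingers move at their own pace and stop on an object; "grip_force" is the grip in N (left out, the last holds). Time passes only in rows, so rows that repeat a pose let the fingers close. It gives the time, the measured TCP pose, the force and the opening at its end, in the units of the state.
- ctrl.get_state(): the state, without advancing time (a new reading comes with each control period).
- ctrl.read_camera(name): name is "scene" or "top" or "wrist"; returns (picture, depth): 420x560x3 uint8, red, green, blue; 420x560 float32, m along the optical axis (not along the pixel's ray), 0 where there is no reading.
- ctrl.camera_info(name): a dict with "camera_matrix" (3x3 intrinsics, pixels), "D" ([k1, k2, p1, p2, k3] as OpenCV has them; the pictures are not rectified), "world_to_cam" (4x4, takes a point from world to camera coordinates). Camera axes: x right, y down, z forward; pixel columns grow to the right and rows downward; lengths in m; the calibration is good to about 2 mm. A picture is of the moment at which its call begins: read the wrist's pose just before it. camera_info takes no time and is no camera call; for the wrist camera it gives the pose at the moment of the call.
- ctrl.sign_off(): hands the job in, once; it reports no verdict.
The state is a dict: "time": time; "qpos": joint angles; "dq": joint speeds; "joint_efforts": joint torques, N m; "eef_pos": TCP position; "tcp_rot": TCP orientation; "contact_force": force on the tool from outside, world axes, zero at the start; "wrist_torque": the same for the moment, N m; "opening": opening from 0.0 (shut) to 1.0 (fully open).
Only numpy, scipy, OpenCV 4.12 (cv2) and the standard library are available. Lean on these libraries where they do the work, as an engineer would, in place of code of your own. Each camera call takes 0.05 s, during which the arm holds its last target.

TASK

The steel saucepan's black handle sticks out past the side of the hob, in front of the spice chest's push-to-open drawer. Keeping the saucepan level on its cooking zone and without bumping it into the other pans or the chest, swing its handle round the front to the inside so that it lies wholly over the hob, not out past any edge and at least a finger's breadth (20 mm) clear of the other pans. Then push the drawer front gently inward until its touch latch lets go, and let the drawer spring ajar; leave the other pans where they stand.

Things in the scene. Friction and masses are not known exactly. Their poses are not given: they have to be found in the camera images.
- hob: Black glass hob, fixed, 380 mm deep (its x) by 520 mm wide (its y), 10 mm high; origin at the centre of its underside, on the worktop; its x points away from the robot, its y to the left. Edges at x = -190/+190 mm, y = -260/+260 mm.
- zone (a point): Centre of the right-hand cooking zone (a ring 180 mm across printed on the glass), on the glass surface, where the saucepan stands and must stay.
- pan: Loose steel saucepan, round, 150 mm across, rim 85 mm above its base, 0.6 to 1.1 kg, with one straight black handle along its own +x; origin at the centre of its underside, on the glass. It slides and turns on the glass with friction. The wall stands 75 mm from the origin. The handle is a bar 20 mm wide and 16 mm thick, level, its centre line 66 mm above the pan's base; the black part runs from 95 to 235 mm from the pan's centre.
- handle_grip (a point): Point on the handle's centre line, 150 mm from the pan's centre, 66 mm above the pan's base. Axes as the pan's.
- handle_tip (a point): Outer end of the handle, on its centre line, 235 mm from the pan's centre. Axes as the pan's.
- skillet: Loose dark skillet, 180 mm across, rim 45 mm high, with a brown wooden handle along its own +x reaching 245 mm from its centre; origin at the centre of its underside. It stands on one of the two left-hand zones (front or rear). Leave alone.
- milk_pan: Loose red milk pan, 130 mm across, rim 85 mm high, with a pale wooden handle along its own +x reaching 200 mm from its centre; origin at the centre of its underside. It stands on the other left-hand zone. Leave alone.
- chest: Pale wooden spice chest, fixed on the worktop just right of the hob, 200 mm deep, 200 mm wide, 125 mm high, two small jars on the rear of its top; origin on the worktop under the middle of the shut drawer's front face; its x points into the chest, away from the robot, its y to the left.
- drawer_front (a point): Middle of the outer face of the green, handle-less drawer front (176 mm wide, 92 mm high, from 20 to 112 mm above the worktop; it stands 15 mm proud of the chest), 66 mm above the worktop; moves with the drawer. Axes as the chest's: the drawer is pushed in along +x.
- spice_drawer (a joint): Drawer travel in m: 0 shut and latched, grows as it comes out to 0.08, negative while pushed in. Pushing takes about 6 N. How far in the latch lets go differs each time, from 3 to 12 mm; a solid stop, where the resistance climbs steeply, comes about 2 mm beyond that point. Nothing shows until the pusher backs away: then, if the latch has let go, a spring drives the drawer out by itself to 0.08; if not, it returns to 0.

How it is judged:
On the way, in this order (a step that is already met when the one before it is completed fails the run):
1. the saucepan's handle lies over the hob, clear of the other pans, the pan on its zone (x of handle_tip in the frame of hob between -0.185 and 0.185 m and y of handle_tip in the frame of hob between -0.255 and 0.255 m and horizontal distance between handle_tip and skillet above 0.11 m and horizontal distance between handle_tip and milk_pan above 0.085 m and horizontal distance between pan and zone below 0.03 m), for 0.2 s.
2. the drawer has sprung ajar (value of joint spice_drawer above 0.06 m), for 0.2 s.
At the end, for the whole second after the job is handed in: Saucepan level, still, within 30 mm of its zone's centre; its handle end over the hob, 5 mm or more inside every edge and 20 mm or more outside the walls of the skillet and milk pan, which are within 20 mm of where they stood; drawer sprung out 60 mm or more (all of step 1 and angle between pan's own z axis and vertical below 0.05 rad and linear speed of pan below 0.02 m/s and value of joint spice_drawer above 0.06 m and distance of each of skillet, milk_pan from where it was at the start of the episode below 0.02 m); the robot touches nothing.
It fails at once if the saucepan is tipped (more than 0.25 rad) (angle between pan's own z axis and vertical above 0.25 rad).
It fails at once if the saucepan is dragged off its zone (centre more than 60 mm away) (horizontal distance between pan and zone above 0.06 m).
It fails at once if the saucepan bumps the chest, its drawer or another pan (more than 3 N) (contact force between pan and chest above 3 N or contact force between pan and skillet above 3 N or contact force between pan and milk_pan above 3 N).
It fails at once if another pan is shoved (more than 20 mm) (distance of any of skillet, milk_pan from where it was at the start of the episode above 0.02 m).
It fails at once if the chest or drawer is pushed hard (more than 30 N) (contact force between chest and the fingers above 30 N or contact force between chest and the arm above 30 N).
It also fails if it takes over 66 s, if anything falls off the work surface, if the arm or the gripper's body presses on something with over 40 N, if the wrist force passes 120 N, or if a joint passes its speed limit or range.

## Working session

There is one attempt and no reset: what is moved stays moved. The work goes in short steps, Python scripts to look and compute and a tool call to move; the robot and the scene stay as the last step left them, time stands still between calls to the robot, and variables do not carry over. Pictures are saved under pics/ and viewed, and the job is handed in when it is done.

Besides the shell and the picture viewer there is one more tool, called by a JSON object that holds its "method" and its "body", one argument or row to a line. servo_tool: Moves the arm, as the interface text tells. Its arguments: {"type":"object","properties":{"increments":{"type":"string"},"grip_force":{"type":"number"}},"required":["increments"]}

```bash
mkdir -p pics
cat > h.py <<'E'
import numpy as np, cv2
from plant import ctrl
def snap(n,f):
    info=ctrl.camera_info(n); im,d=ctrl.read_camera(n)
    cv2.imwrite(f'pics/{f}.png',im[:,:,::-1]); np.savez(f'pics/{f}.npz',im=im,d=d,K=np.array(info['camera_matrix']),D=np.array(info['D']),T=np.array(info['world_to_cam']))
def load(f):
    return np.load(f'pics/{f}.npz')
def world(z,uv,depth=None):
    uv=np.array(uv,float).reshape(-1,1,2)
    n=cv2.undistortPoints(uv,z['K'],z['D']).reshape(-1,2)
    if depth is None: depth=z['d'][uv[:,0,1].astype(int),uv[:,0,0].astype(int)]
    p=np.c_[n,np.ones(len(n))]*np.asarray(depth).reshape(-1,1)
    Ti=np.linalg.inv(z['T']); return p@Ti[:3,:3].T+Ti[:3,3]
def cloud(z):
    v,u=np.mgrid[0:420,0:560]; return world(z,np.c_[u.ravel(),v.ravel()],z['d'].ravel()).reshape(420,560,3)
E
python3 - <<'E'
from h import *
snap('top','t0');snap('scene','s0');print(ctrl.get_state())
for f in 't0','s0':print(load(f)['T'],load(f)['K'])
E
```

```text
{'time': 0.1, 'qpos': array([ 1.19598088e+00,  2.87090068e-01,  1.57807770e+00,  2.54514011e-05,
        1.27862307e+00, -1.49963544e-01]), 'dq': array([-0.00011269, -0.00270624, -0.00245642, -0.00064115, -0.0011258 ,
       -0.00075298]), 'joint_efforts': array([ 4.20629303e-04, -4.07296550e+01, -2.93697578e+01, -1.70119401e-04,
        3.37993806e-03, -8.56965443e-06]), 'eef_pos': array([0.15022321, 0.65746847, 0.24405132]), 'tcp_rot': array([ 1.12192852e-01,  9.93685844e-01, -1.05831271e-03, -2.96857592e-04]), 'contact_force': array([ 0.73165343, -0.98355927,  0.46597611]), 'wrist_torque': array([-0.00853876,  0.01415641, -0.03321589]), 'opening': 0.9998728445814203}
[[-2.35702013e-03 -9.99813104e-01  1.91885976e-02  9.75914363e-03]
 [-9.88366269e-01 -5.88930173e-04 -1.52091328e-01  6.08297573e-01]
 [ 1.52074204e-01 -1.93238450e-02 -9.88180158e-01  1.14122713e+00]
 [ 0.00000000e+00  0.00000000e+00  0.00000000e+00  1.00000000e+00]] [[498.17316374   0.         287.45301023]
 [  0.         498.17316374 209.89122163]
 [  0.           0.           1.        ]]
[[-0.72715322  0.68636961 -0.01204005  0.4156025 ]
 [ 0.39435852  0.40330642 -0.82572713 -0.18450886]
 [-0.56189818 -0.60517823 -0.56394126  1.17888731]
 [ 0.          0.          0.          1.        ]] [[428.17555393   0.         284.17199171]
 [  0.         428.17555393 214.30477727]
 [  0.           0.           1.        ]]
```

View pics/t0.png

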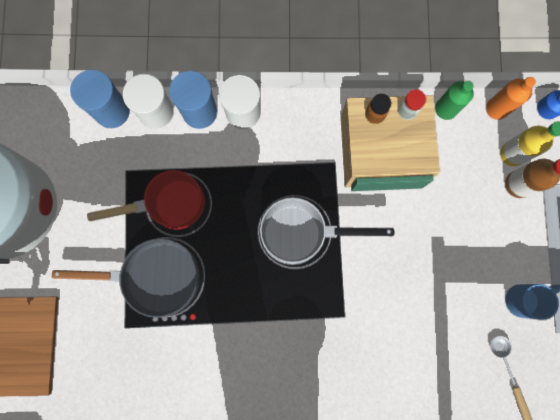

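View pics/s0.png

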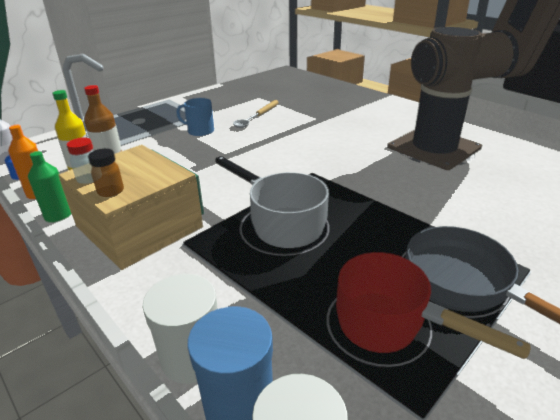

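The top view shows:
- The saucepan is at about px (294,231), with its handle pointing right to (393,232).
- The milk pan is at (176,202) and the skillet at (162,277).
- The hob corners are about (126,171), (334,163), (345,317) and (126,328).
- The chest's green drawer is at about (390,183).

Next I measure them.

Run:
```python
from h import *
np.set_printoptions(precision=4,suppress=True)
z=load('t0');C=cloud(z)
c=world(z,[(126,171),(334,163),(344,316),(126,328)]);print('hob',c)
im=z['im'].astype(int)
# handle: black pixels right of hob
s=load('s0');Cs=cloud(s)
for name,CC in(('t',C),('s',Cs)):
    # rims by height
    def fit(m):
        p=CC[m].reshape(-1,3)[:,:2]; A=np.c_[2*p,np.ones(len(p))]; r=np.linalg.lstsq(A,(p**2).sum(1),rcond=None)[0]
        return r[:2],np.sqrt(r[2]+r[:2]@r[:2]),len(p)
    X,Y,Z=CC[...,0],CC[...,1],CC[...,2]
    print(name,'pan rim',fit((Z>.085)&(Z<.1)&(abs(X-.55)<.1)&(abs(Y+.01)<.09)))
    m=(Z>.065)&(Z<.1)&(Y<-.115)&(Y>-.30)&(X<.60)&(X>.47)
    p=CC[m];print('handle',len(p),p.mean(0),p.min(0),p.max(0))
    b=p[:,:2]-p[:,:2].mean(0);print(np.linalg.svd(b,full_matrices=False)[2][0])
    m=(Z>.08)&(Z<.11)&(abs(X-.6)<.11)&(abs(Y-.22)<.1); print('milk',fit(m))
    m=(Z>.045)&(Z<.062)&(abs(X-.45)<.13)&(abs(Y-.24)<.13); print('skil',fit(m))
    m=(Z>.02)&(Z<.115)&(Y<-.09)&(Y>-.35)&(X<.72)&(X>.6)
    g=z['im'].astype(int) if name=='t' else s['im'].astype(int)
    gm=m&(g[...,1]>g[...,0]+20)
    p=CC[gm]; 
    if len(p):
        print('drawer',len(p),p.min(0),p.max(0))
        top=p[p[:,2]>.1]; print('dr top',len(top),top.min(0) if len(top) else'',np.polyfit(top[:,1],top[:,0],1) if len(top)>5 else '')
    m=(Z>.115)&(Z<.135)&(Y<-.09)&(Y>-.4)&(X>.6)&(X<.95); p=CC[m]
    print('chesttop',len(p),p.min(0),p.max(0)); r=cv2.minAreaRect(p[:,:2].astype(np.float32)); print(r,cv2.boxPoints(r))
```

```text
hob [[ 0.7105  0.4059  0.0101]
 [ 0.7328 -0.1082  0.0087]
 [ 0.3584 -0.1256  0.0094]
 [ 0.3334  0.3882  0.0085]]
t pan rim (array([ 0.5557, -0.0015]), np.float64(0.07266609484910636), 413)
handle 462 [ 0.5536 -0.1738  0.0838] [ 0.5443 -0.234   0.0741] [ 0.5635 -0.1151  0.0933]
[-0.0009 -1.    ]
milk (array([0.6288, 0.271 ]), np.float64(0.06242559339248846), 370)
skil (array([0.4582, 0.3015]), np.float64(0.09068980642228952), 449)
drawer 892 [ 0.6587 -0.3209  0.0203] [ 0.6775 -0.1459  0.115 ]
dr top 438 [ 0.6596 -0.3206  0.1002] [-0.0394  0.6588]
chesttop 6122 [ 0.6594 -0.3998  0.115 ] [ 0.9002 -0.1258  0.135 ]
((0.7790684700012207, -0.26606762409210205), (0.22970031201839447, 0.2752194106578827), 2.7306978702545166) [[ 0.6578 -0.1341]
 [ 0.6709 -0.409 ]
 [ 0.9003 -0.398 ]
 [ 0.8872 -0.1231]]
s pan rim (array([ 0.5576, -0.0003]), np.float64(0.07261500288778819), 965)
handle 368 [ 0.5594 -0.1718  0.082 ] [ 0.5446 -0.2343  0.0694] [ 0.5661 -0.1154  0.0871]
[0.0127 0.9999]
milk (array([0.6322, 0.2722]), np.float64(0.06255456727294205), 1519)
skil (array([0.4679, 0.2951]), np.float64(0.09479643040369932), 1397)
drawer 60 [ 0.6618 -0.2642  0.0264] [ 0.6669 -0.1453  0.1147]
dr top 24 [ 0.6618 -0.2642  0.1011] [-0.0023  0.6637]
chesttop 4501 [ 0.6678 -0.3995  0.115 ] [ 0.9024 -0.125   0.135 ]
((0.7819571495056152, -0.26615679264068604), (0.23015160858631134, 0.2758025825023651), 2.4298908710479736) [[ 0.6611 -0.1333]
 [ 0.6728 -0.4088]
 [ 0.9028 -0.3991]
 [ 0.8911 -0.1235]]
```

```bash
cat >> h.py <<'E'
from scipy.spatial.transform import Rotation as R
def inc(target,psi_deg=None,start=None):
    s=ctrl.get_state(); r0=R.from_quat(s['tcp_rot']); 
    p0=s['eef_pos'] if start is None else np.array(start)
    d=r0.as_matrix().T@(np.array(target)-p0)*100
    if psi_deg is not None:
        a=np.radians(psi_deg); M=np.array([[np.cos(a),np.sin(a),0],[np.sin(a),-np.cos(a),0],[0,0,-1.]])
        rv=(r0.inv()*R.from_matrix(M)).as_rotvec()
    else: rv=np.zeros(3)
    print('rot',np.round(rv,4),'shift cm',np.round(d,2)); return rv,d
E
python3 - <<'E'
from h import *
np.set_printoptions(precision=4,suppress=True)
z=load('t0');C=cloud(z)
print(C[200,5:55:8],C[150:260:20,10])
inc((.40,.27,.25),167.1); inc((.556,-.123,.20),90)
# ring on glass, right zone
im=z['im'].astype(int);X,Y,Z=[C[...,i] for i in range(3)]
g=im.sum(2); rr=np.hypot(X-.5565,Y+.001)
m=(abs(Z-.01)<.008)&(rr>.084)&(rr<.097)&(g>90)
p=C[m][:,:2]
A=np.c_[2*p,np.ones(len(p))]; r=np.linalg.lstsq(A,(p**2).sum(1),rcond=None)[0];print('ring',r[:2],np.sqrt(r[2]+r[:2]@r[:2]),len(p))
E
```

```text
[[0.6055 0.589  0.1952]
 [0.6061 0.5749 0.1919]
 [0.6075 0.563  0.184 ]
 [0.6101 0.5544 0.1691]
 [0.6145 0.5502 0.1438]
 [0.6211 0.5509 0.1063]
 [0.6298 0.556  0.0564]] [[0.7209 0.6072 0.1584]
 [0.6685 0.5845 0.1944]
 [0.6261 0.5801 0.1965]
 [0.5853 0.5792 0.192 ]
 [0.5457 0.5824 0.1795]
 [0.5093 0.6128 0.1152]]
rot [-0.0022 -0.0004  0.0003] shift cm [-32.99 -32.2   -0.54]
rot [-0.0021  0.0012  1.3459] shift cm [-56.96 -67.02   4.53]
ring [ 0.5574 -0.0034] 0.09006609563139252 650
```

{"method": "servo_tool", "body": {
  "increments": "0 0 0 -2.5 -2.5 0 8.5; 0 0 0 -5 -5 0 8.5; 0 0 0 -7.5 -7.5 -0.2 8.5; 0 0 0 -10 -10 -0.2 8.5; 0 0 0.1 -12.5 -12.5 -0.5 8.5; 0 0 0.2 -15 -15 -0.5 8.5; 0 0 0.3 -17.5 -17.5 -0.5 8.5; 0 0 0.4 -20 -20 -0.5 8.5; 0 0 0.5 -22.5 -22.5 -0.5 8.5; 0 0 0.5 -25 -25 -0.5 8.5"
}}

```text
time: 0.93
eef_pos: [0.3387, 0.3569, 0.2499]
tcp_rot: [0.356, 0.934, -0.0, -0.0]
contact_force: [-0.4, 0.2, -0.0]
opening: 0.993
```

Run:
```python
from h import *
print(ctrl.get_state()['qpos'])
inc((.52,.05,.25),110);inc((.556,-.123,.20),90)
```

```text
[ 6.05068517e-01 -1.29470868e-01  2.01053409e+00 -3.29716221e-05
  1.26112099e+00 -2.37796915e-01]
rot [-0.0006  0.      0.4938] shift cm [-3.396e+01 -1.085e+01 -1.000e-02]
rot [-6.000e-04  1.000e-04  8.429e-01] shift cm [-48.15 -21.36   5.  ]
```

{"method": "servo_tool", "body": {
  "increments": "0 0 0.05 -3.5 -1.2 0 8.5; 0 0 0.1 -7 -2.4 0 8.5; 0 0 0.15 -10.5 -3.6 0 8.5; 0 0 0.2 -14 -5 0 8.5; 0 0 0.3 -17.5 -6.4 0 8.5; 0 0 0.4 -21 -8 0 8.5; 0 0 0.5 -24.5 -9.5 0 8.5; 0 0 0.6 -28 -11 0 8.5; 0 0 0.7 -31.5 -12.5 0 8.5; 0 0 0.75 -35 -14 0 8.5"
}}

```text
time: 1.77
eef_pos: [0.5077, 0.0199, 0.25]
tcp_rot: [0.674, 0.739, -0.0, -0.0]
contact_force: [-0.4, -0.2, 0.0]
opening: 0.994
```

Run:
```python
from h import *
print(ctrl.get_state()['qpos'])
inc((.556,-.123,.20),90)
```

```text
[-1.60878246e-01 -9.06445124e-02  1.97506760e+00  1.47246473e-04
  1.25766271e+00 -2.52317209e-01]
rot [-0.0005 -0.0002  0.0914] shift cm [-14.67   3.5    4.99]
```

{"method": "servo_tool", "body": {
  "increments": "0 0 0.03 -3 0.7 0.5 8.5; 0 0 0.06 -6 1.4 1.5 8.5; 0 0 0.09 -9 2.1 2.5 8.5; 0 0 0.091 -12 2.8 3.5 8.5; 0 0 0.091 -14.5 3.5 5 8.5; 0 0 0.091 -14.6 3.5 5 8.5; 0 0 0.091 -14.6 3.5 5 8.5; 0 0 0.091 -14.6 3.5 5 8.5"
}}

```text
time: 2.43
eef_pos: [0.5561, -0.1199, 0.2]
tcp_rot: [0.705, 0.709, -0.0, -0.001]
contact_force: [0.0, -0.5, 1.1]
opening: 0.997
```

Run:
```python
from h import *
inc((.556,-.123,.071),90)
snap('wrist','w0');snap('top','t1')
```

```text
rot [-0.001  -0.0008  0.0047] shift cm [-0.33  0.   12.9 ]
```

View pics/w0.png

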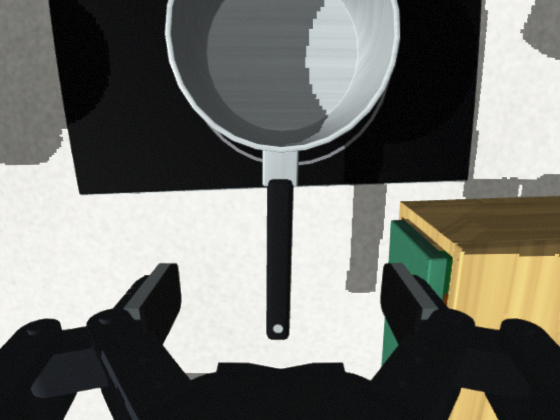

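The wrist view shows the handle between the open fingers: handle axis at about col 279, pads at about 170 and 390. I'll measure the handle again from this second view.

Run:
```python
from h import *
np.set_printoptions(precision=4,suppress=True)
z=load('w0');C=cloud(z);X,Y,Z=[C[...,i] for i in range(3)]
v,u=np.mgrid[0:420,0:560]
m=(u>255)&(u<305)&(v>185)&(v<335)&(Z>.06)
p=C[m];print(p.min(0),p.max(0),np.median(p,0))
b=np.polyfit(p[:,1],p[:,0],1);print('x(y)',b,'yaw off',np.arctan(b[0]))
m=(Z>.088)&(Z<.1)&(np.hypot(X-.557,Y)<.09); p=C[m][:,:2];A=np.c_[2*p,np.ones(len(p))]; r=np.linalg.lstsq(A,(p**2).sum(1),rcond=None)[0];print('rim',r[:2],np.sqrt(r[2]+r[:2]@r[:2]),len(p))
```

```text
[ 0.5436 -0.2328  0.0779] [ 0.5668 -0.0507  0.3289] [ 0.5544 -0.1599  0.0838]
x(y) [0.0136 0.5565] yaw off 0.01355625074343501
rim [ 0.5559 -0.0032] 0.071848452734643 3268
```

{"method": "servo_tool", "body": {
  "increments": "0 0 0 -0.2 -0.1 2 8.5; 0 0 0 -0.3 -0.1 4 8.5; 0 0 0 -0.3 -0.1 6 8.5; 0 0 0 -0.3 -0.1 8 8.5; 0 0 0 -0.3 -0.1 10 8.5; 0 0 0 -0.3 -0.1 11.5 8.5; 0 0 0 -0.3 -0.1 12.4 8.5; 0 0 0 -0.3 -0.1 12.9 8.5; 0 0 0 -0.3 -0.1 12.9 8.5; 0 0 0 -0.3 -0.1 12.9 8.5"
}}

```text
time: 3.37
eef_pos: [0.5561, -0.1231, 0.0723]
tcp_rot: [0.705, 0.709, 0.0, 0.001]
contact_force: [-0.4, 0.8, -0.1]
opening: 0.993
```

{"method": "servo_tool", "body": {
  "increments": "0 0 0 0 0 0 5; 0 0 0 0 0 0 3.5; 0 0 0 0 0 0 2.5; 0 0 0 0 0 0 1; 0 0 0 0 0 0 1; 0 0 0 0 0 0 1; 0 0 0 0 0 0 1; 0 0 0 0 0 0 1",
  "grip_force": 40
}}

```text
time: 4.03
eef_pos: [0.5558, -0.1234, 0.0717]
tcp_rot: [0.705, 0.709, 0.0, 0.0]
contact_force: [0.4, -0.5, 2.4]
opening: 0.224
```

Run:
```python
from h import *
s=ctrl.get_state();print(s['time'],s['qpos'],s['wrist_torque'])
r0=R.from_quat(s['tcp_rot']).as_matrix(); p=s['eef_pos']
piv=np.array([.5565,-.0025,p[2]])
v=r0.T@(p-piv)*100; print('v',v)
for c in range(4):
  print('call',c)
  # each call is relative to tool frame at its start; v is constant in tool frame
for k in range(1,11):
  a=k*.06; q=np.array([v[0]*np.cos(a)-v[1]*np.sin(a),v[0]*np.sin(a)+v[1]*np.cos(a)])-v[:2]; print(round(a,2),q.round(2))
```

```text
4.0333 [-3.96687522e-01  2.63300464e-01  1.95325103e+00  1.46541426e-04
  9.24362064e-01 -4.01423357e-01] [-0.00079328  0.02688246 -0.10723983]
v [-1.20880353e+01 -1.28920483e-01  1.81870266e-03]
call 0
call 1
call 2
call 3
0.06 [ 0.03 -0.72]
0.12 [ 0.1  -1.45]
0.18 [ 0.22 -2.16]
0.24 [ 0.38 -2.87]
0.3 [ 0.58 -3.57]
0.36 [ 0.82 -4.25]
0.42 [ 1.1  -4.92]
0.48 [ 1.43 -5.57]
0.54 [ 1.79 -6.2 ]
0.6 [ 2.18 -6.8 ]
```

{"method": "servo_tool", "body": {
  "increments": "0 0 0.06 0.03 -0.72 0 1; 0 0 0.12 0.1 -1.45 0 1; 0 0 0.18 0.22 -2.16 0 1; 0 0 0.24 0.38 -2.87 0 1; 0 0 0.3 0.58 -3.57 0 1; 0 0 0.36 0.82 -4.25 0 1; 0 0 0.42 1.1 -4.92 0 1; 0 0 0.48 1.43 -5.57 0 1; 0 0 0.54 1.79 -6.2 0 1; 0 0 0.6 2.18 -6.8 0 1"
}}

```text
time: 4.87
eef_pos: [0.4874, -0.1022, 0.0717]
tcp_rot: [0.884, 0.468, 0.0, 0.001]
contact_force: [-0.0, -1.1, 1.7]
opening: 0.226
```

Run:
```python
from h import *
s=ctrl.get_state();print(s['time'],s['qpos'],s['wrist_torque'],s['contact_force'])
r0=R.from_quat(s['tcp_rot']).as_matrix(); print('pan centre est',s['eef_pos']+r0@[.1209,.0013,0], r0[:,0])
snap('top','t2')
```

```text
4.8667 [-4.10286778e-01  1.19280061e-01  2.12485055e+00 -1.08270910e-03
  8.96243178e-01  1.87285623e-01] [-0.10271373  0.05238192  0.14376713] [-0.02158317 -1.06202469  1.74638213]
pan centre est [ 0.55642755 -0.0029255   0.0716685 ] [ 5.62078740e-01  8.27083505e-01 -6.04713076e-04]
```

View pics/t2.png

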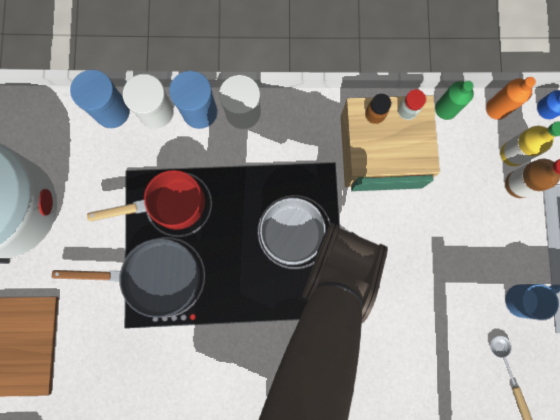

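The pan is still at px (294,231) while the arm turns its handle, so I continue.

{"method": "servo_tool", "body": {
  "increments": "0 0 0.06 0.03 -0.72 0 1; 0 0 0.12 0.1 -1.45 0 1; 0 0 0.18 0.22 -2.16 0 1; 0 0 0.24 0.38 -2.87 0 1; 0 0 0.3 0.58 -3.57 0 1; 0 0 0.36 0.82 -4.25 0 1; 0 0 0.42 1.1 -4.92 0 1; 0 0 0.48 1.43 -5.57 0 1; 0 0 0.54 1.79 -6.2 0 1; 0 0 0.6 2.18 -6.8 0 1"
}}

```text
time: 5.75
eef_pos: [0.4434, -0.046, 0.0717]
tcp_rot: [0.982, 0.186, 0.0, 0.001]
contact_force: [0.9, -1.4, 2.7]
opening: 0.222
```

{"method": "servo_tool", "body": {
  "increments": "0 0 0.06 0.03 -0.72 0 1; 0 0 0.12 0.1 -1.45 0 1; 0 0 0.18 0.22 -2.16 0 1; 0 0 0.24 0.38 -2.87 0 1; 0 0 0.3 0.58 -3.57 0 1; 0 0 0.36 0.82 -4.25 0 1; 0 0 0.42 1.1 -4.92 0 1; 0 0 0.48 1.43 -5.57 0 1; 0 0 0.54 1.79 -6.2 0 1; 0 0 0.6 2.18 -6.8 0 1"
}}

```text
time: 6.58
eef_pos: [0.4378, 0.0252, 0.0717]
tcp_rot: [0.994, -0.112, -0.002, 0.001]
contact_force: [-5.6, -3.9, 7.1]
opening: 0.221
```

Run:
```python
from h import *
s=ctrl.get_state();print(s['time'],s['qpos'],s['wrist_torque'],s['contact_force'])
r0=R.from_quat(s['tcp_rot']).as_matrix(); print('pan centre est',s['eef_pos']+r0@[.1209,.0013,0], r0[:,0],np.degrees(np.arctan2(-r0[1,0],-r0[0,0])))
```

```text
6.5833 [-0.17343669 -0.00975773  2.26117177 -0.00271883  0.89330876  1.62439992] [-0.49067143  0.71663189 -0.11543891] [-5.57681416 -3.88408934  7.11915344]
pan centre est [ 0.55539008 -0.00305719  0.07135021] [ 0.97471463 -0.223433   -0.00301424] 167.08919047108012
```

{"method": "servo_tool", "body": {
  "increments": "0 0 0.06 0.03 -0.72 0 1; 0 0 0.12 0.1 -1.45 0 1; 0 0 0.18 0.22 -2.16 0 1; 0 0 0.24 0.38 -2.87 0 1; 0 0 0.3 0.58 -3.57 0 1; 0 0 0.36 0.82 -4.25 0 1; 0 0 0.42 1.1 -4.92 0 1; 0 0 0.48 1.43 -5.57 0 1; 0 0 0.52 1.67 -5.99 0 1; 0 0 0.52 1.67 -5.99 0 1"
}}

```text
time: 7.42
eef_pos: [0.4661, 0.0806, 0.0715]
tcp_rot: [0.931, -0.364, -0.004, 0.002]
contact_force: [-8.6, -2.4, 11.3]
opening: 0.225
```

Run:
```python
from h import *
s=ctrl.get_state();print(s['time'],s['qpos'],s['wrist_torque'],s['contact_force'])
r0=R.from_quat(s['tcp_rot']).as_matrix(); print('pan centre est',s['eef_pos']+r0@[.1209,.0013,0], r0[:,0],np.degrees(np.arctan2(-r0[1,0],-r0[0,0])))
snap('scene','s3')
```

```text
7.4167 [-4.34260400e-02  7.07572312e-02  2.17854443e+00 -5.12038790e-04
  9.00616184e-01  2.27299866e+00] [-0.37208024  1.20077737 -0.48405151] [-8.56455239 -2.43092531 11.25236196]
pan centre est [ 0.55403184 -0.00230117  0.07081422] [ 0.73485319 -0.67819879 -0.00609813] 137.29596694652096
```

View pics/s3.png

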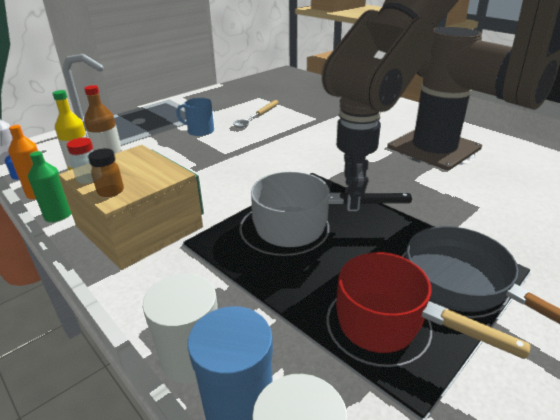

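The saucepan is still on its ring and the handle now points inward over the hob, clear of the skillet. I'll release it and lift.

{"method": "servo_tool", "body": {
  "increments": "0 0 0 0 0 0 2.2; 0 0 0 0 0 0 3; 0 0 0 0 0 0 4; 0 0 0 0 0 0 5; 0 0 0 0 0 0 5; 0 0 0 0 0 0 5"
}}

```text
time: 7.97
eef_pos: [0.4682, 0.0803, 0.0713]
tcp_rot: [0.932, -0.364, 0.0, -0.0]
contact_force: [-0.6, 0.2, -1.1]
opening: 0.584
```

{"method": "servo_tool", "body": {
  "increments": "0 0 0 0 0 -1 5; 0 0 0 0 0 -2.5 5; 0 0 0 0 0 -4.5 5; 0 0 0 0 0 -7 5; 0 0 0 0 0 -9.5 5; 0 0 0 0 0 -12 5; 0 0 0 0 0 -14 3; 0 0 0 0 0 -15 0; 0 0 0 0 0 -15 0"
}}

```text
time: 8.72
eef_pos: [0.4698, 0.0803, 0.2248]
tcp_rot: [0.932, -0.364, 0.003, -0.001]
contact_force: [-1.1, 0.4, -1.0]
opening: 0.17
```

Run:
```python
from h import *
s=ctrl.get_state();print(s['time'],s['qpos'],s['contact_force'])
inc((.50,-.20,.22),60);inc((.60,-.24,.22),0)
snap('wrist','w4');snap('scene','s4')
```

```text
8.7167 [-4.40616266e-02 -1.48102932e-01  2.07390828e+00  4.76156039e-05
  1.20926846e+00  2.27082109e+00] [-1.13391044  0.35940969 -0.98511101]
rot [ 1.4000e-03 -7.3000e-03 -1.7913e+00] shift cm [21.2  18.58  0.51]
rot [-0.0022 -0.0063 -0.7441] shift cm [31.27 14.75  0.58]
```

View pics/w4.png

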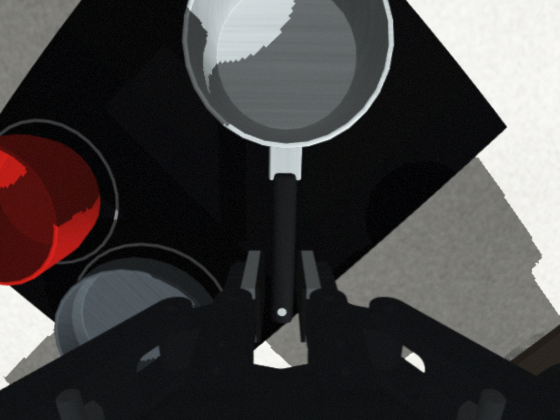

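Run:
```python
from h import *
np.set_printoptions(precision=4,suppress=True)
def circ(p):
    A=np.c_[2*p,np.ones(len(p))]; r=np.linalg.lstsq(A,(p**2).sum(1),rcond=None)[0];return r[:2],np.sqrt(r[2]+r[:2]@r[:2])
for f in 'w4','s4':
    z=load(f);C=cloud(z);X,Y,Z=[C[...,i] for i in range(3)]
    m=(Z>.088)&(Z<.1)&(np.hypot(X-.557,Y)<.09)
    c,r=circ(C[m][:,:2]);print('pan',c,r)
    if f=='w4': print('tip',world(z,[(282,310)],[ (z['T']@[*(0.39,.16,.084),1])[2]]), world(z,[(282,318)],[ (z['T']@[*(0.39,.16,.084),1])[2]]),C[312,282],C[180,286],C[230,284])
    m=(Z>.07)&(Z<.09)&(X<.5)&(X>.36)&(Y>.03)&(Y<.2); p=C[m]; d=p[:,:2]-c; R_=np.hypot(*d.T); print(len(p),R_.max(),np.degrees(np.median(np.arctan2(d[R_>.1][:,1],d[R_>.1][:,0]))))
```

```text
pan [ 0.5526 -0.003 ] 0.07189471830304389
tip [[0.3926 0.149  0.0814]] [[0.3874 0.1538 0.0833]] [0.3926 0.149  0.0846] [0.4788 0.0657 0.0845] [0.4489 0.0951 0.0849]
4318 0.23337416734757038 136.34870853394108
pan [ 0.5546 -0.0012] 0.07259965636803618
849 0.23330982829040064 134.28097130968962
```

The saucepan is about 4 mm off its zone. The handle tip is near (0.387, 0.157), about 38 mm inside the limit, and 160 mm from the skillet's centre. Now for the drawer.

{"method": "servo_tool", "body": {
  "increments": "0 0 -0.08 3.3 1.5 0 0; 0 0 -0.16 6.6 3 0 0; 0 0 -0.24 9.9 4.5 0 0; 0 0 -0.32 13.2 6 0 0; 0 0 -0.4 16.5 7.5 0 0; 0 0 -0.48 19.8 9 0 0; 0 0 -0.56 23 10.5 0 0; 0 0 -0.64 26 12 0 0; 0 0 -0.7 29 13.5 0 0; 0 0 -0.71 30.5 14.2 0 0",
  "grip_force": 40
}}

```text
time: 9.65
eef_pos: [0.596, -0.2339, 0.2182]
tcp_rot: [1.0, -0.017, -0.002, -0.0]
contact_force: [0.3, 0.1, 0.2]
opening: -0.002
```

Run:
```python
from h import *
snap('wrist','w5')
s=ctrl.get_state();print(s['time'],s['qpos'],s['eef_pos'])
inc((.60,-.233,.22),2.3);inc((.60,-.233,.09),2.3)
```

```text
9.7 [-5.33470141e-01  2.36582738e-01  1.68767052e+00 -1.61942139e-03
  1.21962840e+00  1.07478004e+00] [ 0.5964048  -0.23546219  0.21816747]
rot [ 0.0001  0.0027 -0.077 ] shift cm [ 0.35 -0.26 -0.18]
rot [ 0.0001  0.0027 -0.077 ] shift cm [ 0.39 -0.26 12.82]
```

View pics/w5.png

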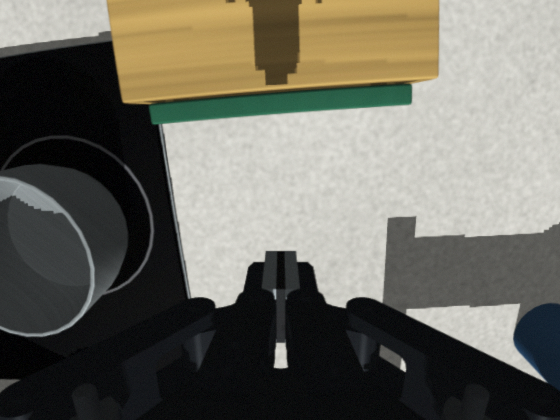

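The wrist view shows the green drawer front's edge from (153,122) to (411,103), with the closed fingers at col 281, roughly centred on it.

Run:
```python
from h import *
np.set_printoptions(precision=4,suppress=True)
z=load('w5');C=cloud(z);g=z['im'].astype(int)
m=(g[...,1]>g[...,0]+20)&(g[...,1]>g[...,2])&(C[...,2]>.1)&(C[...,2]<.12)&(C[...,0]>.62)
p=C[m];print(len(p),p.min(0),p.max(0),np.median(p,0))
ys=np.arange(-.31,-.15,.02);e=[p[abs(p[:,1]-y)<.004][:,0].min() for y in ys];print(np.polyfit(ys,e,1),np.polyval(np.polyfit(ys,e,1),(p[:,1].min()+p[:,1].max())/2))
```

```text
5377 [ 0.6592 -0.3239  0.1089] [ 0.679  -0.1484  0.1147] [ 0.6695 -0.2366  0.1121]
[-0.0433  0.6526] 0.6628456249514961
```

{"method": "servo_tool", "body": {
  "increments": "0 0 -0.04 0.5 0 2 0; 0 0 -0.08 1 0.1 4 0; 0 0 -0.08 1.5 0.1 6 0; 0 0 -0.08 1.9 0.1 8 0; 0 0 -0.08 1.9 0.1 10 0; 0 0 -0.08 1.9 0.1 12 0; 0 0 -0.08 1.9 0.1 13 0; 0 0 -0.08 1.9 0.1 13 0; 0 0 -0.08 1.9 0.1 13 0"
}}

```text
time: 10.45
eef_pos: [0.6145, -0.2317, 0.0899]
tcp_rot: [1.0, 0.023, -0.001, -0.001]
contact_force: [0.2, -0.3, -0.0]
opening: -0.001
```

Run:
```python
from h import *
s=ctrl.get_state();print(s['time'],s['eef_pos'],s['contact_force'])
inc((.645,-.2365,.088),2.5)
```

```text
10.45 [ 0.61445636 -0.23165249  0.0898878 ] [ 0.16414744 -0.27116588 -0.03243226]
rot [-0.0017  0.0026  0.0022] shift cm [3.03 0.62 0.18]
```

{"method": "servo_tool", "body": {
  "increments": "0 0 0 0.5 0.2 0 0; 0 0 0 1 0.4 0 0; 0 0 0 1.5 0.6 0 0; 0 0 0 2 0.6 0 0; 0 0 0 2.5 0.6 0 0; 0 0 0 2.8 0.6 0 0; 0 0 0 2.8 0.6 0 0; 0 0 0 2.8 0.6 0 0"
}}

```text
time: 11.12
eef_pos: [0.6437, -0.237, 0.0912]
tcp_rot: [1.0, 0.023, -0.0, -0.0]
contact_force: [0.3, -0.2, 0.4]
opening: -0.003
```

{"method": "servo_tool", "body": {
  "increments": "0 0 0 0.1 0 0 0; 0 0 0 0.2 0 0 0; 0 0 0 0.3 0 0 0; 0 0 0 0.4 0 0 0; 0 0 0 0.5 0 0 0; 0 0 0 0.5 0 0 0"
}}

```text
time: 11.62
eef_pos: [0.6487, -0.2369, 0.0914]
tcp_rot: [1.0, 0.023, 0.0, 0.0]
contact_force: [0.6, 0.3, 0.4]
opening: 0.0
```

{"method": "servo_tool", "body": {
  "increments": "0 0 0 0.05 0 0 0; 0 0 0 0.1 0 0 0; 0 0 0 0.15 0 0 0; 0 0 0 0.2 0 0 0; 0 0 0 0.25 0 0 0; 0 0 0 0.3 0 0 0; 0 0 0 0.3 0 0 0"
}}

```text
time: 12.2
eef_pos: [0.6516, -0.2367, 0.0913]
tcp_rot: [1.0, 0.023, 0.0, 0.0]
contact_force: [0.0, -0.3, 0.1]
opening: -0.001
```

{"method": "servo_tool", "body": {
  "increments": "0 0 0 0.05 0 0 0; 0 0 0 0.1 0 0 0; 0 0 0 0.15 0 0 0; 0 0 0 0.2 0 0 0; 0 0 0 0.2 0 0 0; 0 0 0 0.2 0 0 0"
}}

```text
time: 12.7
eef_pos: [0.6526, -0.2367, 0.0913]
tcp_rot: [1.0, 0.023, -0.001, -0.0]
contact_force: [-5.4, 0.4, 2.2]
opening: 0.002
```

Contact, at about 5.4 N. I go on in small steps and watch the force.

{"method": "servo_tool", "body": {
  "increments": "0 0 0 0.05 0 0 0; 0 0 0 0.1 0 0 0; 0 0 0 0.15 0 0 0; 0 0 0 0.2 0 0 0; 0 0 0 0.2 0 0 0; 0 0 0 0.2 0 0 0"
}}

```text
time: 13.2
eef_pos: [0.6541, -0.2366, 0.0913]
tcp_rot: [1.0, 0.023, -0.002, -0.0]
contact_force: [-6.6, 0.2, 3.5]
opening: -0.003
```

{"method": "servo_tool", "body": {
  "increments": "0 0 0 0.05 0 0 0; 0 0 0 0.1 0 0 0; 0 0 0 0.1 0 0 0; 0 0 0 0.1 0 0 0"
}}

```text
time: 13.53
eef_pos: [0.6552, -0.2366, 0.0913]
tcp_rot: [1.0, 0.023, -0.002, -0.0]
contact_force: [-6.7, 0.3, 3.7]
opening: -0.001
```

{"method": "servo_tool", "body": {
  "increments": "0 0 0 0.05 0 0 0; 0 0 0 0.1 0 0 0; 0 0 0 0.1 0 0 0; 0 0 0 0.1 0 0 0"
}}

```text
time: 13.87
eef_pos: [0.6563, -0.2365, 0.0913]
tcp_rot: [1.0, 0.023, -0.002, -0.0]
contact_force: [-5.5, 0.5, 3.0]
opening: -0.006
```

{"method": "servo_tool", "body": {
  "increments": "0 0 0 0.05 0 0 0; 0 0 0 0.1 0 0 0; 0 0 0 0.1 0 0 0; 0 0 0 0.1 0 0 0"
}}

```text
time: 14.2
eef_pos: [0.6575, -0.2365, 0.0913]
tcp_rot: [1.0, 0.023, -0.002, -0.0]
contact_force: [-4.9, 0.3, 2.9]
opening: 0.004
```

{"method": "servo_tool", "body": {
  "increments": "0 0 0 0.05 0 0 0; 0 0 0 0.1 0 0 0; 0 0 0 0.1 0 0 0; 0 0 0 0.1 0 0 0"
}}

```text
time: 14.53
eef_pos: [0.6585, -0.2365, 0.0913]
tcp_rot: [1.0, 0.023, -0.001, -0.0]
contact_force: [-5.8, -0.8, 2.7]
opening: -0.0
```

{"method": "servo_tool", "body": {
  "increments": "0 0 0 0.05 0 0 0; 0 0 0 0.1 0 0 0; 0 0 0 0.1 0 0 0; 0 0 0 0.1 0 0 0"
}}

```text
time: 14.87
eef_pos: [0.6594, -0.2364, 0.0913]
tcp_rot: [1.0, 0.023, -0.002, -0.0]
contact_force: [-6.0, -0.3, 4.3]
opening: -0.004
```

{"method": "servo_tool", "body": {
  "increments": "0 0 0 0.05 0 0 0; 0 0 0 0.1 0 0 0; 0 0 0 0.1 0 0 0; 0 0 0 0.1 0 0 0"
}}

```text
time: 15.2
eef_pos: [0.6605, -0.2363, 0.0913]
tcp_rot: [1.0, 0.023, -0.002, -0.0]
contact_force: [-6.3, 0.6, 3.5]
opening: 0.004
```

{"method": "servo_tool", "body": {
  "increments": "0 0 0 0.05 0 0 0; 0 0 0 0.1 0 0 0; 0 0 0 0.1 0 0 0; 0 0 0 0.1 0 0 0"
}}

```text
time: 15.53
eef_pos: [0.6608, -0.2364, 0.0913]
tcp_rot: [1.0, 0.023, -0.003, -0.0]
contact_force: [-9.1, -0.3, 4.4]
opening: 0.002
```

{"method": "servo_tool", "body": {
  "increments": "0 0 0 0.05 0 0 0; 0 0 0 0.1 0 0 0; 0 0 0 0.1 0 0 0; 0 0 0 0.1 0 0 0"
}}

```text
time: 15.87
eef_pos: [0.6609, -0.2364, 0.0913]
tcp_rot: [1.0, 0.023, -0.004, -0.001]
contact_force: [-11.9, -0.3, 5.3]
opening: -0.0
```

The travel has stalled at 0.661 m, about 9 mm in, and the force is climbing (6, then 9, then 12 N). That is the solid stop, so I back away.

{"method": "servo_tool", "body": {
  "increments": "0 0 0 -1 0 0 0; 0 0 0 -3 0 0 0; 0 0 0 -6 0 0 0; 0 0 0 -9 0 0 0; 0 0 0 -12 0 0 0; 0 0 0 -14 0 0 0; 0 0 0 -15 0 0 0; 0 0 0 -15 0 -2 0; 0 0 0 -15 0 -5 0; 0 0 0 -15 0 -8 0"
}}

```text
time: 16.7
eef_pos: [0.5137, -0.2428, 0.1715]
tcp_rot: [1.0, 0.023, -0.0, -0.001]
contact_force: [0.7, 0.4, -0.2]
opening: -0.0
```

{"method": "servo_tool", "body": {
  "increments": "0 0 0 0 0 -3 0; 0 0 0 0 0 -6 0; 0 0 0 0 0 -8 0; 0 0 0 0 0 -8 0; 0 0 0 0 0 -8 0; 0 0 0 0 0 -8 0"
}}

```text
time: 17.2
eef_pos: [0.5137, -0.2427, 0.2502]
tcp_rot: [1.0, 0.023, -0.0, -0.0]
contact_force: [0.2, -0.2, -0.2]
opening: -0.0
```

Run:
```python
from h import *
s=ctrl.get_state();print(s['time'],s['eef_pos'],s['contact_force'],abs(s['dq']).max())
snap('top','t9');snap('scene','s9')
```

```text
17.2 [ 0.51369601 -0.24272278  0.25017661] [ 0.19014636 -0.1978495  -0.24426758] 0.027511926889499584
```

View pics/t9.png

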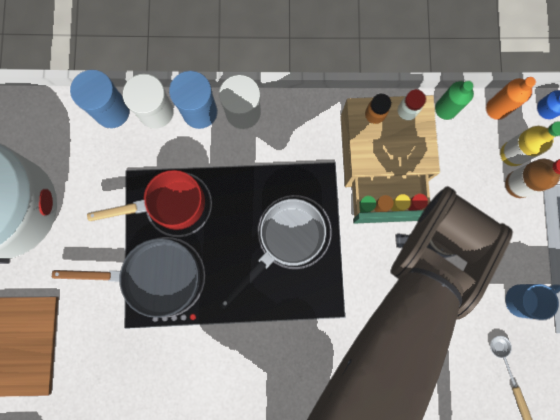

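View pics/s9.png

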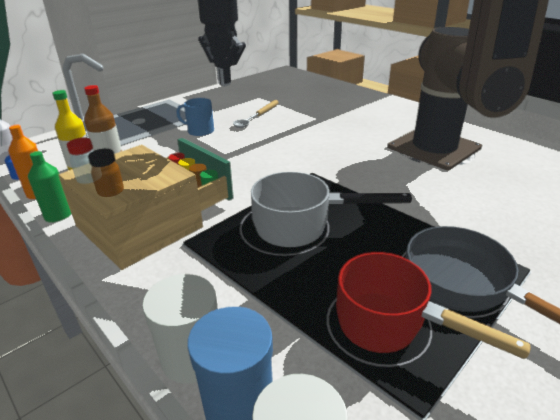

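The top view shows the drawer out (green front at about (390,215)) and the handle over the hob, with its tip at (225,303). The other pans have not moved, and the gripper is clear. I'll check the numbers, then hand in.

Run:
```python
from h import *
np.set_printoptions(precision=4,suppress=True)
z=load('t9');a=load('t0')
d=(z['T']@[.387,.157,.084,1])[2];print('tip',world(z,[(224,304)],[d]))
C=cloud(z);g=z['im'].astype(int)
m=(g[...,1]>g[...,0]+20)&(g[...,1]>g[...,2])&(C[...,2]>.1)&(C[...,2]<.12)&(C[...,1]<-.12)&(C[...,0]>.54)&(C[...,0]<.66)
print('drawer front',m.sum(),C[m].min(0),np.median(C[m],0))
for n,s,r in('milk',(.08,.11),(.629,.271,.1)),('skil',(.045,.062),(.458,.3015,.12)),('pan',(.085,.1),(.556,-.002,.1)):
  for q in a,z:
    c=cloud(q);p=c[(c[...,2]>s[0])&(c[...,2]<s[1])&(np.hypot(c[...,0]-r[0],c[...,1]-r[1])<r[2])][:,:2]
    A=np.c_[2*p,np.ones(len(p))];x=np.linalg.lstsq(A,(p**2).sum(1),rcond=None)[0];print(n,x[:2])
ctrl.sign_off()
```

```text
tip [[0.3898 0.1521 0.0845]]
drawer front 388 [ 0.5799 -0.2909  0.1008] [ 0.5885 -0.2176  0.112 ]
milk [0.6258 0.2796]
milk [0.6257 0.2799]
skil [0.453  0.3094]
skil [0.4528 0.3095]
pan [ 0.5556 -0.0021]
pan [ 0.552  -0.0009]
the job is handed in; nothing more can be done
```

I gripped the saucepan's handle and swung it about 133° round the front to the inside, turning the pan about its own centre. I then let go and pushed the drawer in about 9 mm with closed fingers until it met its stop, at about 12 N. When I backed away the drawer sprang open, and I handed the job in at about 17 s of the 66 s allowed.

Last checks before hand-in:
- **Saucepan:** its centre is about 4 to 6 mm from the zone centre. It looked level in the scene view, though I did not measure its tilt after letting go.
- **Handle tip:** it is near (0.39, 0.155), over the hob and about 40 mm inside the front limit. It is about 160 mm from the skillet's centre and further from the milk pan.
- **Drawer:** the front now stands about 80 mm out.
- **Other pans:** the skillet and milk pan show under 1 mm of change.
- **Gripper:** it is clear of everything, with no contact force beyond sensor noise.

No check failed. The cameras' estimates of pan position differed by a few millimetres. The wrist force rose to about 14 N late in the swing and fell back to noise on release.

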